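# Make up a titration kit and a sampling kit at the water-test bench

## Robot

A 6-joint arm with a two-finger parallel gripper is mounted at the origin on the work surface. World frame = base frame: x ahead of the robot, y to its left, z up, the work surface at z = 0. Lengths are in m, angles in rad, forces in N, time in s.
With the tool pointing down it reaches from about 0.275 to 0.85 m from the base axis. Payload 19 kg.
Tool frame: the origin (TCP) lies at the very end of the fingers, on their centre line; the grasp point (between the pads) lies 19 mm behind it (r.grip_point_offset is the distance from the TCP to the grasp point, in m); z points along the fingers, y is the line along which they close (so a half turn about z gives the same grasp; the last joint's range is limited). The gripper opens to 85 mm and grips with 20 to 120 N. Pads are 22 mm wide; open, the fingers measure 114 mm over their backs; the gripper's body (76 mm by 85 mm) begins 54 mm behind the grasp point. The pads swing forward as they close: fully open they stand 13 mm farther back than shut.
Start: joints at [1.076, 0.15, 1.437, -0, 1.554, -0.134], TCP at [0.203, 0.538, 0.231] pointing down, gripper open.
Joint ranges: [-2.8, 2.8], [-0.68, 2.1], [0.12, 2.68], [-1.39, 4.53], [0.16, 2.79], [-2.81, 2.81]. Speed limits (rad/s): [1.89, 1.89, 2.22, 3.01, 3.01, 3.01].

## Interface

Orientations are given as a rotation vector (axis times angle).
In Python, from workcell import r, optics, models gives the robot as it stands. The module is installed in compiled form; this text tells all that it offers.
- The arm moves only by the tool step_arm, never from a script. Its argument "moves" is a list of rows, each an object of numbers: "tx", "ty", "tz": the shift along the tool's x, y, z in cm; "rx", "ry", "rz": the turn, a rotation vector about the tool's x, y, z in rad. A call has 1 to 12 rows; each row is the pose to reach, as a shift and turn from the pose commanded when the call began, along the tool's axes at that moment; what a row does not reach only later rows make up. A row lasts 1/12 s, in which the tool goes at most 41.7 mm and 7.16 degrees, less where a joint would pass 70% of its speed; a pose out of reach is approached as far as the arm can. A call with a gripper value outside its range is refused whole. "jaw" is the opening in per cent of the stroke, from 0 (shut) to 100 (fully open), set as the call begins (left out, the last holds). The fingers move at their own pace and stop on an object; the grip force is fixed at half the most. Time passes only in rows, so rows that repeat a pose let the fingers close. It gives the time, the measured TCP pose, the force, the opening and the grip force at its end, in the units of the state.
- r.sense(): the state, without advancing time (a new reading comes with each control period).
- optics.snapshot(name): name is "side" or "top"; returns a dict with "image" (480x640x3 uint8, red, green, blue), "range_z" (480x640 float32, m along the optical axis (not along the pixel's ray), 0 where there is no reading), "vertical_fov" (degrees; the focal length in pixels is half the picture's height over the tangent of half this angle, whatever the lens; pixels are square), "cx", "cy" (the principal point, pixels), "position" and "rotation" of the camera in the world. Camera axes: x right, y down, z forward; pixel columns grow to the right and rows downward; lengths in m; the calibration is good to about 2 mm. A picture is of the moment at which its call begins.
- r.hand_in(): hands the job in; it is judged then, once.
Trained networks look in a picture, given as the dict that the camera call returned (one of the last four; its "shot" number tells which), for a name from the list of things; names that differ only in an ending like _2 or _b are one class to them, and where a whole thing is asked for, a point or a joint stands for the part that bears it (a point fixed in the world has none). Each returns a list of dicts, best first, with "p" (0 to 1); they miss things now and then, are a little off and sometimes report something else, mostly with a low value. They report only what shows in the picture. A call takes as long as a camera call. They do not tell look-alikes from the thing itself.
- models.look_for(picture, thing): "at" ([x, y, z] in m, in the coordinates of the camera as it stood for that picture, good to about 4 mm: the middle of the surface that is visible of it).
- models.pinpoint(picture, thing): "at" ([x, y, z] in m, in the coordinates of the camera as it stood for that picture, good to about 4 mm: a listed point, or the origin of a listed thing).
The state is a dict: "time": time; "qpos": joint angles; "joint_velocities": joint speeds; "effort": joint torques, N m; "tool_pos": TCP position; "orientation": TCP orientation; "ft_force": force on the tool from outside, world axes, zero at the start; "torque": the same for the moment, N m; "width": finger opening in m; "finger_force": force on a finger pad.
Only numpy, scipy, OpenCV 4.12 (cv2) and the standard library are available. Lean on these libraries where they do the work, as an engineer would, in place of code of your own. Each camera call takes 0.05 s, during which the arm holds its last target. There are 200 camera calls.

## Task

Make up the two kits for the next water test: the conical flask and the small beaker go in the oblong tray, the capped sample bottle and the large beaker go in the round tray. In each tray stand one thing on either side of the partition, upright on the tray floor, setting the glassware down gently rather than dropping it. Leave the squat jar and the wash bottle standing where they are.

Things in the scene. Friction and masses are not known exactly. Their poses are not given: they have to be found in the camera images.
- flask_mid (a point): Conical flask of clear glass, open at the top, 100 mm high: base 62 mm across, tapering from 8 mm above the base to a straight neck 24 mm across, which runs from 64 to 97 mm above the base, with a 28 mm lip on top. Grip it by the neck. This point is on its axis half-way up, 50 mm above the underside; z is its upright axis.
- small_beaker_mid (a point): Small beaker of clear glass, a plain open cylinder 40 mm across and 50 mm high. This point is on its axis half-way up (25 mm above the underside); z is its upright axis.
- large_beaker_mid (a point): Large beaker of clear glass, a plain open cylinder 62 mm across and 85 mm high. This point is on its axis half-way up (42.5 mm above the underside); z is its upright axis.
- sample_bottle_mid (a point): Sample bottle of white plastic with a white cap, 100 mm high; straight body 48 mm across up to 72 mm above the underside, then a shoulder and a cap 34 mm across. This point is on its axis half-way up (50 mm above the underside); z is its upright axis.
- squat_jar_mid (a point): Squat glass jar with a flat white lid, 60 mm across and 50 mm high; not part of either kit. This point is on its axis half-way up; z is its upright axis.
- tray_oblong: Oblong low white tray, fixed to the bench, 130 mm (its x) by 180 mm (its y), rim 18 mm high, walls 4 mm, floor 4 mm thick. A partition 4 mm thick and as high as the rim runs along its x axis across the middle (y = 0), making two bays 122 by 84 mm whose middles lie at y = +45 and -45 mm. Origin: centre of the underside.
- tray_round: Round low white tray, fixed to the bench, 200 mm across outside, rim 18 mm high, wall 4 mm, floor 4 mm thick. A partition 4 mm thick and as high as the rim runs along its x axis through the middle (y = 0), making two half-round bays; the roomiest spots are at y = +48 and -48 mm. Origin: centre of the underside.
- wash_bottle_mid (a point): White plastic wash bottle with a bent grey spout, body 60 mm across, 178 mm high in all, standing off to the robot's left; a bystander. This point is on its axis 70 mm above the underside; z is its upright axis.
Not all that is in view belongs to the job. Leave any brown, green or purple look-alike of the part that bears sample_bottle_mid alone.

How it is judged:
By the outcome, as a careful person would: the job done as asked, in the order asked, and still so for the second after the job is handed in, with the robot touching nothing.
It also fails if it takes over 106 s, if anything falls off the work surface, if the arm or the gripper's body presses on something with over 40 N, if the wrist force passes 120 N, or if a joint passes its speed limit or range.

## Working session

There is one attempt and no reset: what is moved stays moved. The work goes in short steps, Python scripts to look and compute and a tool call to move; the robot and the scene stay as the last step left them, time stands still between calls to the robot, and variables do not carry over. Pictures are saved under pics/ and viewed, at most 14 in all, crops included, and the job is handed in when it is done.

Besides the shell and the picture viewer there is one more tool, called after ">>>" as a command line: name --argument value ..., lists and objects as JSON in quotes. step_arm: Moves the arm, as the interface text tells. Its arguments: {"type":"object","properties":{"moves":{"type":"array"},"jaw":{"type":"number"}},"required":["moves"]}

```bash
mkdir -p pics
cat > h.py <<'E'
from workcell import r, optics, models
import numpy as np, cv2
from scipy.spatial.transform import Rotation as R
def rot(p):
    a=np.array(p["rotation"],float)
    return a if a.shape==(3,3) else R.from_rotvec(a).as_matrix() if a.size==3 else R.from_quat(a).as_matrix()
def w(p,at): return np.array(p["position"])+rot(p)@np.array(at)
def f(p): return 240/np.tan(np.radians(p["vertical_fov"])/2)
def px(p,X):
    c=rot(p).T@(np.array(X)-p["position"]); return np.round([p["cx"]+f(p)*c[0]/c[2],p["cy"]+f(p)*c[1]/c[2]])
def shot(n,fn):
    p=optics.snapshot(n); cv2.imwrite('pics/'+fn,p["image"][:,:,::-1]); return p
def cloud(p):
    v,u=np.mgrid[:480,:640]; z=p["range_z"]
    c=np.stack([(u-p["cx"])/f(p)*z,(v-p["cy"])/f(p)*z,z],-1)
    return c@rot(p).T+p["position"]
E
python3 - <<'E'
from h import *
for n in("top","side"):
    p=shot(n,n+'0.png'); print(n,p["position"],np.round(rot(p),3).tolist(),p["vertical_fov"],p["image"].shape)
    for t in "flask_mid small_beaker_mid large_beaker_mid sample_bottle_mid squat_jar_mid tray_oblong tray_round wash_bottle_mid".split():
        for d in models.pinpoint(p,t)[:4]: X=w(p,d["at"]); print(t,round(d["p"],2),X.round(3),px(p,X), [k for k in d])
print(r.sense())
E
```

```text
top [0.2467674  0.07603221 1.15976799] [[0.023, -0.976, 0.215], [-1.0, -0.022, 0.008], [-0.003, -0.215, -0.977]] 48.84105659690379 (480, 640, 3)
flask_mid 0.64 [ 0.385 -0.262  0.049] [485. 289.] ['at', 'p']
small_beaker_mid 0.85 [ 0.438 -0.135  0.025] [422. 265.] ['at', 'p']
large_beaker_mid 0.64 [ 0.455 -0.009  0.04 ] [365. 255.] ['at', 'p']
sample_bottle_mid 0.93 [0.419 0.332 0.05 ] [205. 267.] ['at', 'p']
sample_bottle_mid 0.89 [0.306 0.251 0.049] [240. 322.] ['at', 'p']
sample_bottle_mid 0.87 [0.395 0.239 0.045] [248. 279.] ['at', 'p']
sample_bottle_mid 0.87 [0.328 0.33  0.05 ] [202. 310.] ['at', 'p']
squat_jar_mid 0.82 [0.432 0.127 0.026] [302. 265.] ['at', 'p']
tray_oblong 0.97 [ 0.635 -0.15   0.001] [425. 182.] ['at', 'p']
tray_round 0.83 [ 0.652  0.171 -0.   ] [286. 172.] ['at', 'p']
wash_bottle_mid 0.82 [0.614 0.452 0.071] [153. 175.] ['at', 'p']
side [-0.01624575 -0.73963007  1.01023461] [[0.874, -0.338, 0.349], [-0.486, -0.61, 0.625], [0.002, -0.716, -0.698]] 42.587481563655274 (480, 640, 3)
small_beaker_mid 0.81 [ 0.44  -0.135  0.027] [385. 327.] ['at', 'p']
large_beaker_
[... 644 characters left out ...]
ime': 0.9, 'qpos': array([ 1.07600154e+00,  1.50497305e-01,  1.43739414e+00, -4.25074146e-05,
        1.55379257e+00, -1.33965940e-01]), 'joint_velocities': array([-1.66870784e-04, -6.68512959e-05, -3.64560638e-04,  4.93187515e-04,
        8.58033169e-04,  2.74958363e-03]), 'effort': array([ 1.73129902e-03, -7.12777805e+01, -5.71053851e+01,  8.89885268e-05,
        1.38618234e-03,  1.56640380e-05]), 'tool_pos': array([0.20300358, 0.53794316, 0.23127102]), 'orientation': array([ 5.63715561e-01,  3.09059099e+00, -1.57118261e-04]), 'ft_force': array([ 0.1596186 , -0.47158186,  0.07731344]), 'torque': array([0.00438058, 0.00699512, 0.04915363]), 'finger_force': 0.0, 'width': 0.08537155651065578}
```

View pics/top0.png

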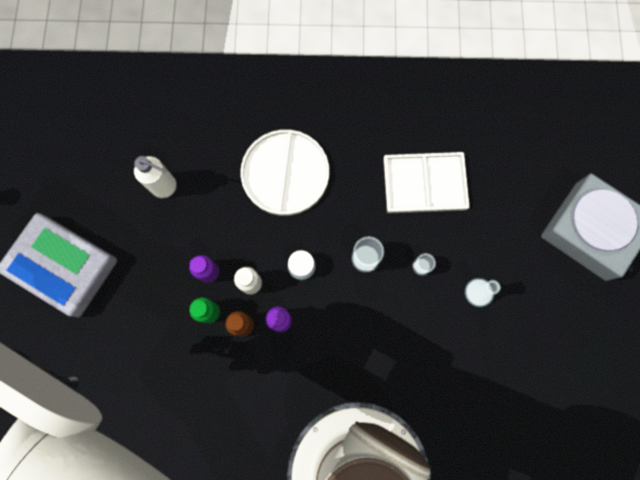

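View pics/side0.png

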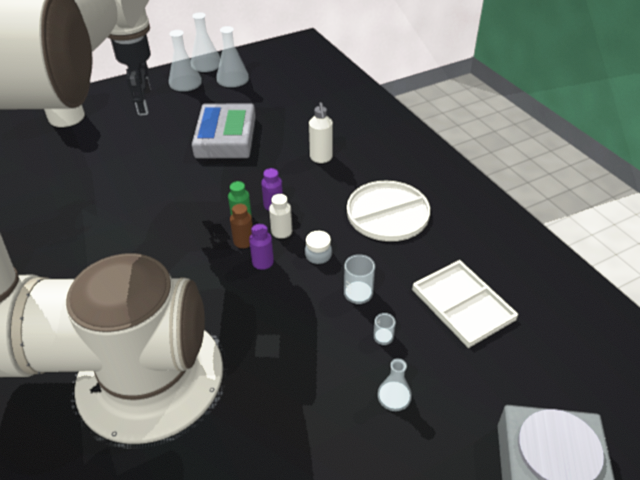

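The white bottle is at top (248,280), with coloured look-alikes around it. The flask is at (480,292), the small beaker at (424,264), the large beaker at (367,254) and the jar at (301,264). The oblong tray is at (427,182) and the round one at (285,172), both with partitions roughly along world x. Everything is upright. Next I'll measure tray yaw and refine positions.

Run:
```python
from h import *
for n in ("top","side"):
    p=optics.snapshot(n); C=cloud(p); ok=p["range_z"]>0
    def sel(x,y,rad,z0,z1): 
        m=ok&(np.hypot(C[...,0]-x,C[...,1]-y)<rad)&(C[...,2]>z0)&(C[...,2]<z1); return C[m]
    # partitions: rim-height points near the middle
    for nm,x,y in(("obl",.635,-.15),("rnd",.65,.173)):
        P=sel(x,y,.045,.012,.024)[:,:2]
        a=sel(x,y,.15,.001,.03)[:,:2]
        rr=cv2.minAreaRect((a*1000).astype(np.float32))
        if len(P)>5:
            c=P.mean(0);v=np.linalg.svd(P-c)[2][0]; print(n,nm,len(P),c.round(4),"yaw",np.degrees(np.arctan(v[1]/v[0])).round(1),rr)
    for nm,x,y in(("flask",.385,-.262),("small",.438,-.135),("large",.452,-.01),("bottle",.395,.239),("brown",.306,.251),("purp",.317,.172),("purpB",.417,.334),("jar",.434,.127)):
        P=sel(x,y,.045,.006,.15); 
        if len(P):
            t=P[P[:,2]>P[:,2].max()-.012]; print(n,nm,len(P),"zmax",P[:,2].max().round(3),"xy mid top",((t.min(0)+t.max(0))/2).round(3)[:2],"all",((P.min(0)+P.max(0))/2).round(3)[:2])
```

```text
top obl 86 [ 0.6336 -0.1467] yaw 3.5 ((634.3720703125, -149.8944854736328), (297.1875915527344, 296.7347412109375), 25.26729965209961)
top rnd 75 [0.6504 0.1733] yaw -4.8 ((651.431640625, 172.74383544921875), (297.82745361328125, 297.005126953125), 80.87602233886719)
top flask 699 zmax 0.103 xy mid top [ 0.384 -0.262] all [ 0.379 -0.255]
top small 249 zmax 0.055 xy mid top [ 0.439 -0.136] all [ 0.449 -0.137]
top large 554 zmax 0.09 xy mid top [ 0.454 -0.013] all [ 0.454 -0.012]
top bottle 519 zmax 0.104 xy mid top [0.393 0.24 ] all [0.397 0.24 ]
top brown 527 zmax 0.104 xy mid top [0.301 0.253] all [0.301 0.252]
top purp 476 zmax 0.103 xy mid top [0.312 0.171] all [0.313 0.171]
top purpB 566 zmax 0.104 xy mid top [0.416 0.335] all [0.416 0.334]
top jar 609 zmax 0.056 xy mid top [0.432 0.129] all [0.43  0.129]
side obl 108 [ 0.6334 -0.1475] yaw 3.4 ((635.3684692382812, -149.12210083007812), (294.8725280761719, 299.03533935546875), 80.12765502929688)
side rnd 92 [0.6491 0.1725] yaw -4.9 ((649.5078125, 172.86288452148438), (295.3606262207031, 297.1831970214844), 10.44022274017334)
side flask 1092 zmax 0.102 xy mid top [ 0.382 -0.261] all [ 0.381 -0.263]
side small 518 zmax 0.054 xy mid top [ 0.436 -0.138] all [ 0.436 -0.138]
side large 1243 zmax 0.089 xy mid top [ 0.452 -0.013] all [ 0.452 -0.013]
side bottle 747 zmax 0.106 xy mid top [0.39  0.238] all [0.39  0.229]
side brown 735 zmax 0.106 xy mid top [0.299 0.251] all [0.298 0.251]
side purp 818 zmax 0.105 xy mid top [0.311 0.172] all [0.314 0.166]
side purpB 557 zmax 0.105 xy mid top [0.414 0.336] all [0.421 0.332]
side jar 679 zmax 0.055 xy mid top [0.431 0.128] all [0.429 0.127]
```

>>> step_arm --moves '[{"tx": -45.1, "ty": -68.5, "tz": 0, "rz": 1.21}, {"tx": -45.1, "ty": -68.5, "tz": 0, "rz": 1.21}, {"tx": -45.1, "ty": -68.5, "tz": 0, "rz": 1.21}, {"tx": -45.1, "ty": -68.5, "tz": 0, "rz": 1.21}, {"tx": -45.1, "ty": -68.5, "tz": 0, "rz": 1.21}, {"tx": -45.1, "ty": -68.5, "tz": 0, "rz": 1.21}, {"tx": -45.1, "ty": -68.5, "tz": 0, "rz": 1.21}, {"tx": -45.1, "ty": -68.5, "tz": 0, "rz": 1.21}, {"tx": -45.1, "ty": -68.5, "tz": 0, "rz": 1.21}, {"tx": -45.1, "ty": -68.5, "tz": 0, "rz": 1.21}, {"tx": -45.1, "ty": -68.5, "tz": 0, "rz": 1.21}, {"tx": -45.1, "ty": -68.5, "tz": 0, "rz": 1.21}]' --jaw 100

```text
schema error: expected keys tx, ty, tz, rx, ry, rz
```

>>> step_arm --moves '[{"tx": -45.1, "ty": -68.5, "tz": 0, "rx": 0, "ry": 0, "rz": 1.21}, {"tx": -45.1, "ty": -68.5, "tz": 0, "rx": 0, "ry": 0, "rz": 1.21}, {"tx": -45.1, "ty": -68.5, "tz": 0, "rx": 0, "ry": 0, "rz": 1.21}, {"tx": -45.1, "ty": -68.5, "tz": 0, "rx": 0, "ry": 0, "rz": 1.21}, {"tx": -45.1, "ty": -68.5, "tz": 0, "rx": 0, "ry": 0, "rz": 1.21}, {"tx": -45.1, "ty": -68.5, "tz": 0, "rx": 0, "ry": 0, "rz": 1.21}, {"tx": -45.1, "ty": -68.5, "tz": 0, "rx": 0, "ry": 0, "rz": 1.21}, {"tx": -45.1, "ty": -68.5, "tz": 0, "rx": 0, "ry": 0, "rz": 1.21}, {"tx": -45.1, "ty": -68.5, "tz": 0, "rx": 0, "ry": 0, "rz": 1.21}, {"tx": -45.1, "ty": -68.5, "tz": 0, "rx": 0, "ry": 0, "rz": 1.21}, {"tx": -45.1, "ty": -68.5, "tz": 0, "rx": 0, "ry": 0, "rz": 1.21}, {"tx": -45.1, "ty": -68.5, "tz": 0, "rx": 0, "ry": 0, "rz": 1.21}]' --jaw 100

```text
time: 2.0
tool_pos: [0.3081, 0.0745, 0.2317]
orientation: [2.222, 2.22, 0.001]
ft_force: [0.9, 0.0, -0.2]
width: 0.0853
finger_force: 0.0
```

>>> step_arm --moves '[{"tx": -33.6, "ty": 7.5, "tz": 0, "rx": 0, "ry": 0, "rz": 0}, {"tx": -33.6, "ty": 7.5, "tz": 0, "rx": 0, "ry": 0, "rz": 0}, {"tx": -33.6, "ty": 7.5, "tz": 0, "rx": 0, "ry": 0, "rz": 0}, {"tx": -33.6, "ty": 7.5, "tz": 0, "rx": 0, "ry": 0, "rz": 0}, {"tx": -33.6, "ty": 7.5, "tz": 0, "rx": 0, "ry": 0, "rz": 0}, {"tx": -33.6, "ty": 7.5, "tz": 0, "rx": 0, "ry": 0, "rz": 0}, {"tx": -33.6, "ty": 7.5, "tz": 0, "rx": 0, "ry": 0, "rz": 0}, {"tx": -33.6, "ty": 7.5, "tz": 0, "rx": 0, "ry": 0, "rz": 0}, {"tx": -33.6, "ty": 7.5, "tz": 0, "rx": 0, "ry": 0, "rz": 0}, {"tx": -33.6, "ty": 7.5, "tz": 0, "rx": 0, "ry": 0, "rz": 0}, {"tx": -33.6, "ty": 7.5, "tz": 0, "rx": 0, "ry": 0, "rz": 0}, {"tx": -33.6, "ty": 7.5, "tz": 0, "rx": 0, "ry": 0, "rz": 0}]'

```text
time: 3.0
tool_pos: [0.3833, -0.2594, 0.2313]
orientation: [-2.221, -2.221, -0.0]
ft_force: [0.3, 0.1, -0.7]
width: 0.0852
finger_force: 0.0
```

>>> step_arm --moves '[{"tx": -0.3, "ty": 0, "tz": 3, "rx": 0, "ry": 0, "rz": 0}, {"tx": -0.3, "ty": 0, "tz": 6, "rx": 0, "ry": 0, "rz": 0}, {"tx": -0.3, "ty": 0, "tz": 9, "rx": 0, "ry": 0, "rz": 0}, {"tx": -0.3, "ty": 0, "tz": 11, "rx": 0, "ry": 0, "rz": 0}, {"tx": -0.3, "ty": 0, "tz": 13, "rx": 0, "ry": 0, "rz": 0}, {"tx": -0.3, "ty": 0, "tz": 15, "rx": 0, "ry": 0, "rz": 0}, {"tx": -0.3, "ty": 0, "tz": 16, "rx": 0, "ry": 0, "rz": 0}, {"tx": -0.3, "ty": 0, "tz": 16.4, "rx": 0, "ry": 0, "rz": 0}, {"tx": -0.3, "ty": 0, "tz": 16.4, "rx": 0, "ry": 0, "rz": 0}, {"tx": -0.3, "ty": 0, "tz": 16.4, "rx": 0, "ry": 0, "rz": 0}]'

```text
time: 3.83
tool_pos: [0.3839, -0.2629, 0.0684]
orientation: [2.22, 2.222, -0.0]
ft_force: [0.5, 0.0, 0.8]
width: 0.0857
finger_force: 0.0
```

>>> step_arm --moves '[{"tx": 0, "ty": 0, "tz": 0, "rx": 0, "ry": 0, "rz": 0}, {"tx": 0, "ty": 0, "tz": 0, "rx": 0, "ry": 0, "rz": 0}, {"tx": 0, "ty": 0, "tz": 0, "rx": 0, "ry": 0, "rz": 0}, {"tx": 0, "ty": 0, "tz": 0, "rx": 0, "ry": 0, "rz": 0}, {"tx": 0, "ty": 0, "tz": 0, "rx": 0, "ry": 0, "rz": 0}, {"tx": 0, "ty": 0, "tz": 0, "rx": 0, "ry": 0, "rz": 0}, {"tx": 0, "ty": 0, "tz": 0, "rx": 0, "ry": 0, "rz": 0}, {"tx": 0, "ty": 0, "tz": 0, "rx": 0, "ry": 0, "rz": 0}, {"tx": 0, "ty": 0, "tz": 0, "rx": 0, "ry": 0, "rz": 0}, {"tx": 0, "ty": 0, "tz": 0, "rx": 0, "ry": 0, "rz": 0}, {"tx": 0, "ty": 0, "tz": 0, "rx": 0, "ry": 0, "rz": 0}, {"tx": 0, "ty": 0, "tz": 0, "rx": 0, "ry": 0, "rz": 0}]' --jaw 0

```text
time: 4.83
tool_pos: [0.3835, -0.263, 0.0679]
orientation: [2.221, 2.222, -0.0]
ft_force: [-2.1, 1.5, 6.3]
width: 0.0252
finger_force: 58.7
```

>>> step_arm --moves '[{"tx": 0, "ty": 0, "tz": -1, "rx": 0, "ry": 0, "rz": 0}, {"tx": 0, "ty": 0, "tz": -3, "rx": 0, "ry": 0, "rz": 0}, {"tx": 0, "ty": 0, "tz": -5.5, "rx": 0, "ry": 0, "rz": 0}, {"tx": 1, "ty": 3, "tz": -7, "rx": 0, "ry": 0, "rz": 0}, {"tx": 2, "ty": 6, "tz": -7, "rx": 0, "ry": 0, "rz": 0}, {"tx": 3, "ty": 10, "tz": -7, "rx": 0, "ry": 0, "rz": 0}, {"tx": 4, "ty": 14, "tz": -7, "rx": 0, "ry": 0, "rz": 0}, {"tx": 5, "ty": 18, "tz": -7, "rx": 0, "ry": 0, "rz": 0}, {"tx": 6, "ty": 21, "tz": -7, "rx": 0, "ry": 0, "rz": 0}, {"tx": 6.6, "ty": 23.5, "tz": -7, "rx": 0, "ry": 0, "rz": 0}, {"tx": 6.9, "ty": 25, "tz": -7, "rx": 0, "ry": 0, "rz": 0}, {"tx": 6.9, "ty": 25.3, "tz": -7, "rx": 0, "ry": 0, "rz": 0}]'

```text
time: 5.83
tool_pos: [0.6384, -0.1927, 0.1372]
orientation: [-2.219, -2.223, -0.0]
ft_force: [-0.0, 0.4, -0.1]
width: 0.0256
finger_force: 59.2
```

Run:
```python
from h import *
a=shot("top","a.png")["image"][100:320,320:600]; b=shot("side","b.png")["image"][200:420,330:610]
cv2.imwrite('pics/c1.png',cv2.resize(np.hstack([a,b])[:,:,::-1],None,fx=1.4,fy=1.4))
print(r.sense()["tool_pos"],r.sense()["width"],r.sense()["ft_force"])
```

```text
[ 0.63650996 -0.19357081  0.13728431] 0.02524275157464641 [-0.97741987 -0.71477763 -1.4047569 ]
```

View pics/c1.png

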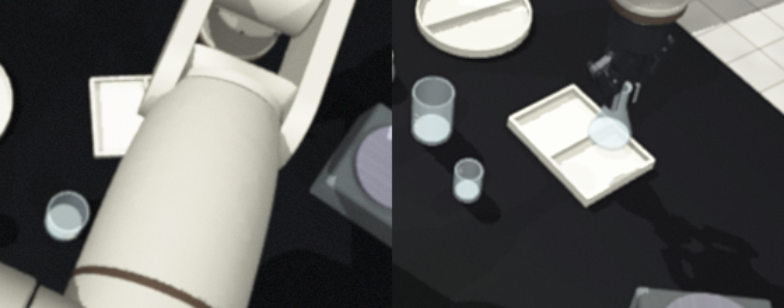

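The flask hangs upright over the far (right-hand) bay of the oblong tray, at crop pixel (612,130) in the side view.

>>> step_arm --moves '[{"tx": 0, "ty": 0, "tz": 1.5, "rx": 0, "ry": 0, "rz": 0}, {"tx": 0, "ty": 0, "tz": 3, "rx": 0, "ry": 0, "rz": 0}, {"tx": 0, "ty": 0, "tz": 4.5, "rx": 0, "ry": 0, "rz": 0}, {"tx": 0, "ty": 0, "tz": 5.5, "rx": 0, "ry": 0, "rz": 0}, {"tx": 0, "ty": 0, "tz": 5.9, "rx": 0, "ry": 0, "rz": 0}, {"tx": 0, "ty": 0, "tz": 6.1, "rx": 0, "ry": 0, "rz": 0}, {"tx": 0, "ty": 0, "tz": 6.2, "rx": 0, "ry": 0, "rz": 0}, {"tx": 0, "ty": 0, "tz": 6.3, "rx": 0, "ry": 0, "rz": 0}, {"tx": 0, "ty": 0, "tz": 6.35, "rx": 0, "ry": 0, "rz": 0}, {"tx": 0, "ty": 0, "tz": 6.4, "rx": 0, "ry": 0, "rz": 0}]'

```text
time: 6.77
tool_pos: [0.6366, -0.1939, 0.0739]
orientation: [2.22, 2.221, 0.0]
ft_force: [-0.2, -0.5, -1.5]
width: 0.0257
finger_force: 59.2
```

>>> step_arm --moves '[{"tx": 0, "ty": 0, "tz": 0.05, "rx": 0, "ry": 0, "rz": 0}, {"tx": 0, "ty": 0, "tz": 0.1, "rx": 0, "ry": 0, "rz": 0}, {"tx": 0, "ty": 0, "tz": 0.15, "rx": 0, "ry": 0, "rz": 0}, {"tx": 0, "ty": 0, "tz": 0.15, "rx": 0, "ry": 0, "rz": 0}, {"tx": 0, "ty": 0, "tz": 0.15, "rx": 0, "ry": 0, "rz": 0}]'

```text
time: 7.18
tool_pos: [0.6364, -0.1938, 0.0719]
orientation: [2.221, 2.222, -0.0]
ft_force: [-0.7, -0.5, -0.1]
width: 0.0255
finger_force: 59.3
```

>>> step_arm --moves '[{"tx": 0, "ty": 0, "tz": 0.05, "rx": 0, "ry": 0, "rz": 0}, {"tx": 0, "ty": 0, "tz": 0.1, "rx": 0, "ry": 0, "rz": 0}, {"tx": 0, "ty": 0, "tz": 0.1, "rx": 0, "ry": 0, "rz": 0}, {"tx": 0, "ty": 0, "tz": 0.1, "rx": 0, "ry": 0, "rz": 0}]'

```text
time: 7.52
tool_pos: [0.6366, -0.1939, 0.0719]
orientation: [2.22, 2.221, 0.0]
ft_force: [-4.6, 1.3, 10.4]
width: 0.0256
finger_force: 60.3
```

>>> step_arm --moves '[{"tx": 0, "ty": 0, "tz": 0.0, "rx": 0, "ry": 0, "rz": 0}, {"tx": 0, "ty": 0, "tz": 0.0, "rx": 0, "ry": 0, "rz": 0}, {"tx": 0, "ty": 0, "tz": 0, "rx": 0, "ry": 0, "rz": 0}, {"tx": 0, "ty": 0, "tz": 0, "rx": 0, "ry": 0, "rz": 0}, {"tx": 0, "ty": 0, "tz": 0, "rx": 0, "ry": 0, "rz": 0}, {"tx": 0, "ty": 0, "tz": 0, "rx": 0, "ry": 0, "rz": 0}, {"tx": 0, "ty": 0, "tz": -1, "rx": 0, "ry": 0, "rz": 0}, {"tx": 0, "ty": 0, "tz": -3, "rx": 0, "ry": 0, "rz": 0}, {"tx": 0, "ty": 0, "tz": -6, "rx": 0, "ry": 0, "rz": 0}, {"tx": 0, "ty": 0, "tz": -8, "rx": 0, "ry": 0, "rz": 0}]' --jaw 75

```text
time: 8.35
tool_pos: [0.6367, -0.1939, 0.1539]
orientation: [2.22, 2.221, 0.001]
ft_force: [0.4, -0.5, 1.3]
width: 0.064
finger_force: 0.0
```

>>> step_arm --moves '[{"tx": 1, "ty": -3.5, "tz": 0, "rx": 0, "ry": 0, "rz": 0}, {"tx": 2, "ty": -7, "tz": 0, "rx": 0, "ry": 0, "rz": 0}, {"tx": 3, "ty": -11, "tz": 0, "rx": 0, "ry": 0, "rz": 0}, {"tx": 4, "ty": -15, "tz": 0, "rx": 0, "ry": 0, "rz": 0}, {"tx": 5, "ty": -18, "tz": 0, "rx": 0, "ry": 0, "rz": 0}, {"tx": 5.8, "ty": -19.8, "tz": 0, "rx": 0, "ry": 0, "rz": 0}, {"tx": 5.8, "ty": -19.8, "tz": 0, "rx": 0, "ry": 0, "rz": 0}, {"tx": 5.8, "ty": -19.8, "tz": 0, "rx": 0, "ry": 0, "rz": 0}]' --jaw 80

```text
time: 9.02
tool_pos: [0.4382, -0.1358, 0.1522]
orientation: [2.22, 2.22, 0.001]
ft_force: [0.5, -0.0, 1.3]
width: 0.0683
finger_force: 0.0
```

Run:
```python
from h import *
b=shot("side","b2.png"); C=cloud(b); ok=b["range_z"]>0
print(r.sense()["tool_pos"])
for x,y in((.637,-.194),(.438,-.136)):
    m=ok&(np.hypot(C[...,0]-x,C[...,1]-y)<.04)&(C[...,2]>.03)&(C[...,2]<.11);P=C[m];t=P[P[:,2]>P[:,2].max()-.012]
    print(P[:,2].max(),((t.min(0)+t.max(0))/2).round(3))
cv2.imwrite('pics/c2.png',cv2.resize(b["image"][200:420,330:610,::-1],None,fx=2,fy=2))
```

```text
[ 0.43885045 -0.1360767   0.15189634]
0.10802817598953451 [ 0.636 -0.192  0.102]
0.052302725702049524 [ 0.437 -0.137  0.046]
```

View pics/c2.png

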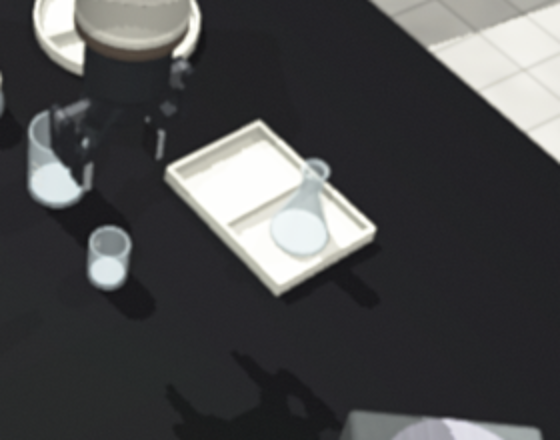

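The flask stands upright in its bay at crop pixel (300,225). Next is the small beaker at (108,258).

>>> step_arm --moves '[{"tx": 0, "ty": 0, "tz": 3, "rx": 0, "ry": 0, "rz": 0}, {"tx": 0, "ty": 0, "tz": 6, "rx": 0, "ry": 0, "rz": 0}, {"tx": 0, "ty": 0, "tz": 9, "rx": 0, "ry": 0, "rz": 0}, {"tx": 0, "ty": 0, "tz": 11, "rx": 0, "ry": 0, "rz": 0}, {"tx": 0, "ty": 0, "tz": 12.8, "rx": 0, "ry": 0, "rz": 0}, {"tx": 0, "ty": 0, "tz": 13.6, "rx": 0, "ry": 0, "rz": 0}, {"tx": 0, "ty": 0, "tz": 13.8, "rx": 0, "ry": 0, "rz": 0}, {"tx": 0, "ty": 0, "tz": 13.8, "rx": 0, "ry": 0, "rz": 0}]'

```text
time: 9.73
tool_pos: [0.4388, -0.1361, 0.013]
orientation: [-2.221, -2.222, 0.0]
ft_force: [0.3, -0.3, -0.1]
width: 0.0686
finger_force: 0.0
```

>>> step_arm --moves '[{"tx": 0, "ty": 0, "tz": 0, "rx": 0, "ry": 0, "rz": 0}, {"tx": 0, "ty": 0, "tz": 0, "rx": 0, "ry": 0, "rz": 0}, {"tx": 0, "ty": 0, "tz": 0, "rx": 0, "ry": 0, "rz": 0}, {"tx": 0, "ty": 0, "tz": 0, "rx": 0, "ry": 0, "rz": 0}, {"tx": 0, "ty": 0, "tz": 0, "rx": 0, "ry": 0, "rz": 0}, {"tx": 0, "ty": 0, "tz": 0, "rx": 0, "ry": 0, "rz": 0}, {"tx": 0, "ty": 0, "tz": 0, "rx": 0, "ry": 0, "rz": 0}, {"tx": 0, "ty": 0, "tz": 0, "rx": 0, "ry": 0, "rz": 0}, {"tx": 0, "ty": 0, "tz": 0, "rx": 0, "ry": 0, "rz": 0}, {"tx": 0, "ty": 0, "tz": 0, "rx": 0, "ry": 0, "rz": 0}]' --jaw 0

```text
time: 10.57
tool_pos: [0.4391, -0.1362, 0.0142]
orientation: [2.219, 2.221, 0.001]
ft_force: [-0.2, 1.3, 8.9]
width: 0.0393
finger_force: 59.6
```

>>> step_arm --moves '[{"tx": 0, "ty": 0, "tz": -1, "rx": 0, "ry": 0, "rz": 0}, {"tx": 0, "ty": 0, "tz": -3, "rx": 0, "ry": 0, "rz": 0}, {"tx": 0, "ty": 0, "tz": -5, "rx": 0, "ry": 0, "rz": 0}, {"tx": 0.5, "ty": 3, "tz": -6, "rx": 0, "ry": 0, "rz": 0}, {"tx": 1.2, "ty": 7, "tz": -6, "rx": 0, "ry": 0, "rz": 0}, {"tx": 2, "ty": 11, "tz": -6, "rx": 0, "ry": 0, "rz": 0}, {"tx": 2.6, "ty": 15, "tz": -6, "rx": 0, "ry": 0, "rz": 0}, {"tx": 3, "ty": 17.5, "tz": -6, "rx": 0, "ry": 0, "rz": 0}, {"tx": 3.2, "ty": 19, "tz": -6, "rx": 0, "ry": 0, "rz": 0}, {"tx": 3.2, "ty": 19.2, "tz": -6, "rx": 0, "ry": 0, "rz": 0}, {"tx": 3.2, "ty": 19.2, "tz": -6, "rx": 0, "ry": 0, "rz": 0}, {"tx": 3.2, "ty": 19.2, "tz": -6, "rx": 0, "ry": 0, "rz": 0}]'

```text
time: 11.57
tool_pos: [0.6298, -0.1039, 0.0734]
orientation: [2.221, 2.222, -0.0]
ft_force: [-0.0, 0.7, -0.3]
width: 0.0391
finger_force: 60.4
```

Run:
```python
from h import *
b=shot("side","b3.png"); s=r.sense(); print(s["tool_pos"],s["width"],s["ft_force"])
cv2.imwrite('pics/c3.png',cv2.resize(b["image"][200:380,350:590,::-1],None,fx=2.5,fy=2.5))
```

```text
[ 0.62961461 -0.10396028  0.07344085] 0.03918663987658146 [ 0.50976218  0.26068383 -0.24538954]
```

View pics/c3.png

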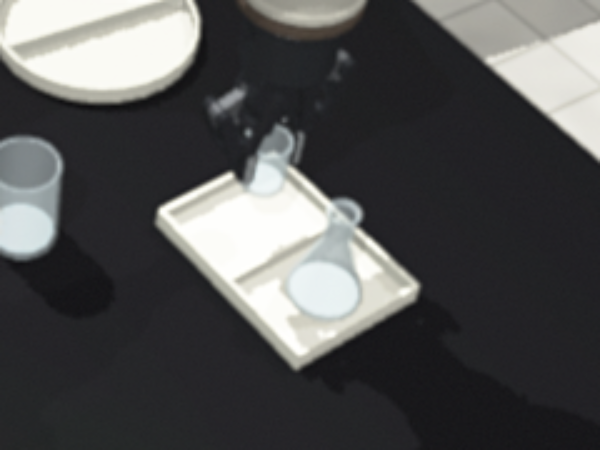

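>>> step_arm --moves '[{"tx": 0, "ty": 0, "tz": 1.5, "rx": 0, "ry": 0, "rz": 0}, {"tx": 0, "ty": 0, "tz": 3, "rx": 0, "ry": 0, "rz": 0}, {"tx": 0, "ty": 0, "tz": 4, "rx": 0, "ry": 0, "rz": 0}, {"tx": 0, "ty": 0, "tz": 4.6, "rx": 0, "ry": 0, "rz": 0}, {"tx": 0, "ty": 0, "tz": 4.9, "rx": 0, "ry": 0, "rz": 0}, {"tx": 0, "ty": 0, "tz": 5.1, "rx": 0, "ry": 0, "rz": 0}, {"tx": 0, "ty": 0, "tz": 5.2, "rx": 0, "ry": 0, "rz": 0}, {"tx": 0, "ty": 0, "tz": 5.3, "rx": 0, "ry": 0, "rz": 0}, {"tx": 0, "ty": 0, "tz": 5.4, "rx": 0, "ry": 0, "rz": 0}, {"tx": 0, "ty": 0, "tz": 5.4, "rx": 0, "ry": 0, "rz": 0}]'

```text
time: 12.45
tool_pos: [0.6304, -0.1038, 0.019]
orientation: [2.221, 2.222, 0.0]
ft_force: [-0.6, 0.5, -1.1]
width: 0.0392
finger_force: 60.4
```

>>> step_arm --moves '[{"tx": 0, "ty": 0, "tz": 0.05, "rx": 0, "ry": 0, "rz": 0}, {"tx": 0, "ty": 0, "tz": 0.1, "rx": 0, "ry": 0, "rz": 0}, {"tx": 0, "ty": 0, "tz": 0.1, "rx": 0, "ry": 0, "rz": 0}, {"tx": 0, "ty": 0, "tz": 0.1, "rx": 0, "ry": 0, "rz": 0}]'

```text
time: 12.78
tool_pos: [0.6305, -0.1038, 0.0183]
orientation: [2.221, 2.222, 0.0]
ft_force: [-2.4, 0.4, 5.6]
width: 0.039
finger_force: 60.9
```

>>> step_arm --moves '[{"tx": 0, "ty": 0, "tz": 0.0, "rx": 0, "ry": 0, "rz": 0}, {"tx": 0, "ty": 0, "tz": 0.0, "rx": 0, "ry": 0, "rz": 0}, {"tx": 0, "ty": 0, "tz": 0, "rx": 0, "ry": 0, "rz": 0}, {"tx": 0, "ty": 0, "tz": 0, "rx": 0, "ry": 0, "rz": 0}, {"tx": 0, "ty": 0, "tz": 0, "rx": 0, "ry": 0, "rz": 0}, {"tx": 0, "ty": 0, "tz": -1, "rx": 0, "ry": 0, "rz": 0}, {"tx": 0, "ty": 0, "tz": -3, "rx": 0, "ry": 0, "rz": 0}, {"tx": 0, "ty": 0, "tz": -6, "rx": 0, "ry": 0, "rz": 0}, {"tx": 0, "ty": 0, "tz": -10, "rx": 0, "ry": 0, "rz": 0}, {"tx": 0, "ty": 0, "tz": -14, "rx": 0, "ry": 0, "rz": 0}, {"tx": 0, "ty": 0, "tz": -16, "rx": 0, "ry": 0, "rz": 0}, {"tx": 0, "ty": 0, "tz": -16, "rx": 0, "ry": 0, "rz": 0}]' --jaw 70

```text
time: 13.78
tool_pos: [0.632, -0.1042, 0.1846]
orientation: [2.216, 2.217, 0.006]
ft_force: [0.5, -0.4, 0.6]
width: 0.0599
finger_force: 0.0
```

>>> step_arm --moves '[{"tx": 34.3, "ty": -24, "tz": 0, "rx": 0, "ry": 0, "rz": -0.28}, {"tx": 34.3, "ty": -24, "tz": 0, "rx": 0, "ry": 0, "rz": -0.28}, {"tx": 34.3, "ty": -24, "tz": 0, "rx": 0, "ry": 0, "rz": -0.28}, {"tx": 34.3, "ty": -24, "tz": 0, "rx": 0, "ry": 0, "rz": -0.28}, {"tx": 34.3, "ty": -24, "tz": 0, "rx": 0, "ry": 0, "rz": -0.28}, {"tx": 34.3, "ty": -24, "tz": 0, "rx": 0, "ry": 0, "rz": -0.28}, {"tx": 34.3, "ty": -24, "tz": 0, "rx": 0, "ry": 0, "rz": -0.28}, {"tx": 34.3, "ty": -24, "tz": 0, "rx": 0, "ry": 0, "rz": -0.28}, {"tx": 34.3, "ty": -24, "tz": 0, "rx": 0, "ry": 0, "rz": -0.28}, {"tx": 34.3, "ty": -24, "tz": 0, "rx": 0, "ry": 0, "rz": -0.28}, {"tx": 34.3, "ty": -24, "tz": 0, "rx": 0, "ry": 0, "rz": -0.28}, {"tx": 34.3, "ty": -24, "tz": 0, "rx": 0, "ry": 0, "rz": -0.28}]' --jaw 85

```text
time: 14.78
tool_pos: [0.3889, 0.2407, 0.1785]
orientation: [1.884, 2.514, 0.001]
ft_force: [0.1, -0.7, 1.1]
width: 0.0726
finger_force: 0.0
```

>>> step_arm --moves '[{"tx": 0, "ty": 0, "tz": 0, "rx": 0, "ry": 0, "rz": 0}, {"tx": 0, "ty": 0, "tz": 0, "rx": 0, "ry": 0, "rz": 0}]'

```text
time: 14.95
tool_pos: [0.3908, 0.2384, 0.178]
orientation: [1.89, 2.509, -0.0]
ft_force: [-0.5, 0.1, 0.9]
width: 0.0723
finger_force: 0.0
```

Run:
```python
from h import *
s=r.sense(); print(s["tool_pos"],s["orientation"],s["width"])
b=shot("side","b4.png"); C=cloud(b)
M=R.from_rotvec(s["orientation"]).as_matrix(); print("d tool cm",(M.T@(np.array([.392,.239,.039])-s["tool_pos"])*100).round(2), "y ang",np.degrees(np.arctan2(M[1,1],M[0,1])))
cv2.imwrite('pics/c4.png',b["image"][120:380,200:600,::-1].repeat(2,0).repeat(2,1)[:,:,:])
```

```text
[0.3908062  0.23838269 0.17800714] [ 1.89016599e+00  2.50894358e+00 -1.52112215e-04] 0.07233992814186394
d tool cm [ 0.03  0.13 13.9 ] y ang 16.013362020677807
```

View pics/c4.png

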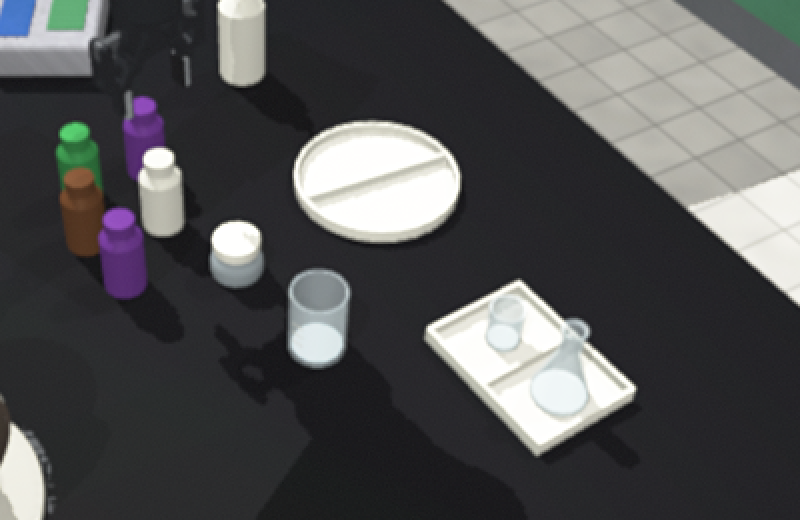

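Both oblong-tray items stand upright: the small beaker at crop pixel (505,325) and the flask at (562,380). The white bottle is at (161,195). Now I descend on it.

>>> step_arm --moves '[{"tx": 0, "ty": 0.1, "tz": 3, "rx": 0, "ry": 0, "rz": 0}, {"tx": 0, "ty": 0.1, "tz": 5, "rx": 0, "ry": 0, "rz": 0}, {"tx": 0, "ty": 0.1, "tz": 7, "rx": 0, "ry": 0, "rz": 0}, {"tx": 0, "ty": 0.1, "tz": 9, "rx": 0, "ry": 0, "rz": 0}, {"tx": 0, "ty": 0.1, "tz": 11, "rx": 0, "ry": 0, "rz": 0}, {"tx": 0, "ty": 0.1, "tz": 13, "rx": 0, "ry": 0, "rz": 0}, {"tx": 0, "ty": 0.1, "tz": 13.7, "rx": 0, "ry": 0, "rz": 0}, {"tx": 0, "ty": 0.1, "tz": 13.8, "rx": 0, "ry": 0, "rz": 0}, {"tx": 0, "ty": 0.1, "tz": 13.8, "rx": 0, "ry": 0, "rz": 0}]'

```text
time: 15.75
tool_pos: [0.3917, 0.239, 0.0402]
orientation: [-1.89, -2.509, 0.001]
ft_force: [-0.0, -0.6, 0.5]
width: 0.0729
finger_force: 0.0
```

>>> step_arm --moves '[{"tx": 0, "ty": 0, "tz": 0, "rx": 0, "ry": 0, "rz": 0}, {"tx": 0, "ty": 0, "tz": 0, "rx": 0, "ry": 0, "rz": 0}, {"tx": 0, "ty": 0, "tz": 0, "rx": 0, "ry": 0, "rz": 0}, {"tx": 0, "ty": 0, "tz": 0, "rx": 0, "ry": 0, "rz": 0}, {"tx": 0, "ty": 0, "tz": 0, "rx": 0, "ry": 0, "rz": 0}, {"tx": 0, "ty": 0, "tz": 0, "rx": 0, "ry": 0, "rz": 0}, {"tx": 0, "ty": 0, "tz": 0, "rx": 0, "ry": 0, "rz": 0}, {"tx": 0, "ty": 0, "tz": 0, "rx": 0, "ry": 0, "rz": 0}, {"tx": 0, "ty": 0, "tz": 0, "rx": 0, "ry": 0, "rz": 0}, {"tx": 0, "ty": 0, "tz": 0, "rx": 0, "ry": 0, "rz": 0}]' --jaw 0

```text
time: 16.58
tool_pos: [0.3919, 0.2396, 0.0412]
orientation: [1.888, 2.509, 0.003]
ft_force: [-1.2, -2.0, 8.9]
width: 0.0464
finger_force: 60.3
```

>>> step_arm --moves '[{"tx": 0, "ty": 0, "tz": -1, "rx": 0, "ry": 0, "rz": 0}, {"tx": 0, "ty": 0, "tz": -4, "rx": 0, "ry": 0, "rz": 0}, {"tx": 0, "ty": 0, "tz": -7, "rx": 0, "ry": 0, "rz": 0}, {"tx": -1, "ty": 3, "tz": -7.5, "rx": 0, "ry": 0, "rz": 0.04}, {"tx": -2, "ty": 6.5, "tz": -7.5, "rx": 0, "ry": 0, "rz": 0.08}, {"tx": -3.5, "ty": 10.5, "tz": -7.5, "rx": 0, "ry": 0, "rz": 0.12}, {"tx": -5, "ty": 14.3, "tz": -7.5, "rx": 0, "ry": 0, "rz": 0.18}, {"tx": -6.5, "ty": 18, "tz": -7.5, "rx": 0, "ry": 0, "rz": 0.22}, {"tx": -8, "ty": 21.5, "tz": -7.5, "rx": 0, "ry": 0, "rz": 0.26}, {"tx": -8.8, "ty": 24, "tz": -7.5, "rx": 0, "ry": 0, "rz": 0.28}, {"tx": -9, "ty": 24.7, "tz": -7.5, "rx": 0, "ry": 0, "rz": 0.28}, {"tx": -9, "ty": 24.7, "tz": -7.5, "rx": 0, "ry": 0, "rz": 0.28}]'

```text
time: 17.58
tool_pos: [0.6547, 0.2209, 0.1149]
orientation: [-2.222, -2.221, 0.0]
ft_force: [-0.7, 0.9, -2.4]
width: 0.0466
finger_force: 62.2
```

>>> step_arm --moves '[{"tx": 0, "ty": 0, "tz": 1, "rx": 0, "ry": 0, "rz": 0}, {"tx": 0, "ty": 0, "tz": 2, "rx": 0, "ry": 0, "rz": 0}, {"tx": 0, "ty": 0, "tz": 2, "rx": 0, "ry": 0, "rz": 0}]'

```text
time: 17.83
tool_pos: [0.6514, 0.2214, 0.0925]
orientation: [-2.219, -2.222, 0.004]
ft_force: [-0.7, 0.3, -2.3]
width: 0.0462
finger_force: 62.2
```

Run:
```python
from h import *
b=shot("side","b5.png"); s=r.sense(); print(s["tool_pos"],s["orientation"],s["width"],s["ft_force"])
cv2.imwrite('pics/c5.png',cv2.resize(b["image"][100:300,220:460,::-1],None,fx=2.5,fy=2.5))
```

```text
[0.65179497 0.22145675 0.09356679] [-2.21913841 -2.22191204  0.00329363] 0.04615614748597742 [ 0.57885403  0.52640837 -1.38270675]
```

View pics/c5.png

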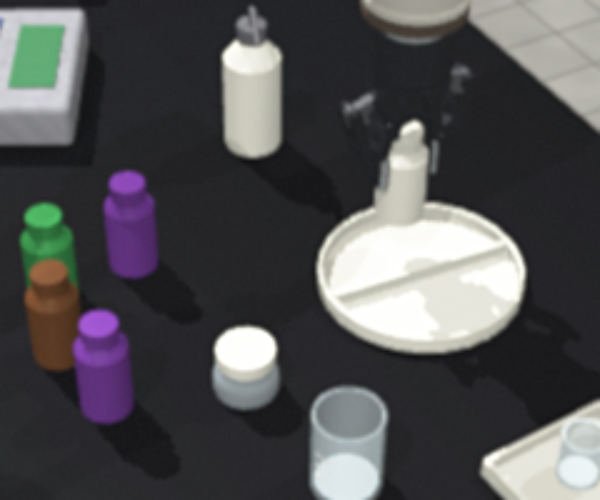

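The bottle is held near upright over the far bay, at crop pixel (402,185). Lowering.

>>> step_arm --moves '[{"tx": 0, "ty": 0, "tz": 1.5, "rx": 0, "ry": 0, "rz": 0}, {"tx": 0, "ty": 0, "tz": 3, "rx": 0, "ry": 0, "rz": 0}, {"tx": 0, "ty": 0, "tz": 3.9, "rx": 0, "ry": 0, "rz": 0}, {"tx": 0, "ty": 0, "tz": 4.3, "rx": 0, "ry": 0, "rz": 0}, {"tx": 0, "ty": 0, "tz": 4.5, "rx": 0, "ry": 0, "rz": 0}, {"tx": 0, "ty": 0, "tz": 4.6, "rx": 0, "ry": 0, "rz": 0}, {"tx": 0, "ty": 0, "tz": 4.7, "rx": 0, "ry": 0, "rz": 0}, {"tx": 0, "ty": 0, "tz": 4.8, "rx": 0, "ry": 0, "rz": 0}, {"tx": 0, "ty": 0, "tz": 4.8, "rx": 0, "ry": 0, "rz": 0}]'

```text
time: 18.63
tool_pos: [0.6536, 0.2213, 0.0472]
orientation: [2.221, 2.222, 0.0]
ft_force: [0.0, -0.6, -1.3]
width: 0.0466
finger_force: 62.2
```

>>> step_arm --moves '[{"tx": 0, "ty": 0, "tz": 0.05, "rx": 0, "ry": 0, "rz": 0}, {"tx": 0, "ty": 0, "tz": 0.1, "rx": 0, "ry": 0, "rz": 0}, {"tx": 0, "ty": 0, "tz": 0.1, "rx": 0, "ry": 0, "rz": 0}, {"tx": 0, "ty": 0, "tz": 0.1, "rx": 0, "ry": 0, "rz": 0}]'

```text
time: 18.97
tool_pos: [0.6534, 0.2212, 0.0458]
orientation: [2.221, 2.222, -0.0]
ft_force: [-0.1, -0.0, -1.7]
width: 0.0462
finger_force: 62.2
```

>>> step_arm --moves '[{"tx": 0, "ty": 0, "tz": 0.05, "rx": 0, "ry": 0, "rz": 0}, {"tx": 0, "ty": 0, "tz": 0.1, "rx": 0, "ry": 0, "rz": 0}, {"tx": 0, "ty": 0, "tz": 0.1, "rx": 0, "ry": 0, "rz": 0}, {"tx": 0, "ty": 0, "tz": 0.1, "rx": 0, "ry": 0, "rz": 0}]'

```text
time: 19.3
tool_pos: [0.6535, 0.2213, 0.0453]
orientation: [2.221, 2.222, 0.0]
ft_force: [-2.3, 0.1, 6.1]
width: 0.0463
finger_force: 62.6
```

Contact. Release and rise.

>>> step_arm --moves '[{"tx": 0, "ty": 0, "tz": 0.0, "rx": 0, "ry": 0, "rz": 0}, {"tx": 0, "ty": 0, "tz": 0.0, "rx": 0, "ry": 0, "rz": 0}, {"tx": 0, "ty": 0, "tz": 0, "rx": 0, "ry": 0, "rz": 0}, {"tx": 0, "ty": 0, "tz": 0, "rx": 0, "ry": 0, "rz": 0}, {"tx": 0, "ty": 0, "tz": 0, "rx": 0, "ry": 0, "rz": 0}, {"tx": 0, "ty": 0, "tz": -1, "rx": 0, "ry": 0, "rz": 0}, {"tx": 0, "ty": 0, "tz": -3, "rx": 0, "ry": 0, "rz": 0}, {"tx": 0, "ty": 0, "tz": -6, "rx": 0, "ry": 0, "rz": 0}, {"tx": 0, "ty": 0, "tz": -9, "rx": 0, "ry": 0, "rz": 0}, {"tx": 0, "ty": 0, "tz": -12, "rx": 0, "ry": 0, "rz": 0}, {"tx": 0, "ty": 0, "tz": -13, "rx": 0, "ry": 0, "rz": 0}, {"tx": 0, "ty": 0, "tz": -13, "rx": 0, "ry": 0, "rz": 0}]' --jaw 80

```text
time: 20.3
tool_pos: [0.6545, 0.2215, 0.1793]
orientation: [2.219, 2.22, 0.007]
ft_force: [-0.2, -0.1, -0.4]
width: 0.0685
finger_force: 0.0
```

>>> step_arm --moves '[{"tx": -23.4, "ty": -20.1, "tz": 0, "rx": 0, "ry": 0, "rz": 0}, {"tx": -23.4, "ty": -20.1, "tz": 0, "rx": 0, "ry": 0, "rz": 0}, {"tx": -23.4, "ty": -20.1, "tz": 0, "rx": 0, "ry": 0, "rz": 0}, {"tx": -23.4, "ty": -20.1, "tz": 0, "rx": 0, "ry": 0, "rz": 0}, {"tx": -23.4, "ty": -20.1, "tz": 0, "rx": 0, "ry": 0, "rz": 0}, {"tx": -23.4, "ty": -20.1, "tz": 0, "rx": 0, "ry": 0, "rz": 0}, {"tx": -23.4, "ty": -20.1, "tz": 0, "rx": 0, "ry": 0, "rz": 0}, {"tx": -23.4, "ty": -20.1, "tz": 0, "rx": 0, "ry": 0, "rz": 0}, {"tx": -23.4, "ty": -20.1, "tz": 0, "rx": 0, "ry": 0, "rz": 0}, {"tx": -23.4, "ty": -20.1, "tz": 0, "rx": 0, "ry": 0, "rz": 0}, {"tx": -23.4, "ty": -20.1, "tz": 0, "rx": 0, "ry": 0, "rz": 0}]' --jaw 100

```text
time: 21.22
tool_pos: [0.4528, -0.0125, 0.1747]
orientation: [-2.221, -2.222, -0.0]
ft_force: [0.2, -0.2, 0.7]
width: 0.0854
finger_force: 0.0
```

Run:
```python
from h import *
b=shot("side","b6.png"); C=cloud(b); ok=b["range_z"]>0
for x,y in((.654,.221),(.453,-.012)):
    m=ok&(np.hypot(C[...,0]-x,C[...,1]-y)<.045)&(C[...,2]>.03)&(C[...,2]<.12);P=C[m];t=P[P[:,2]>P[:,2].max()-.012]
    print(P[:,2].max(),((t.min(0)+t.max(0))/2).round(3))
s=r.sense(); print(s["tool_pos"],s["orientation"],s["width"])
M=R.from_rotvec(s["orientation"]).as_matrix(); print("d tool cm",(M.T@(np.array([.453,-.0125,.036])-s["tool_pos"])*100).round(2))
```

```text
0.10765480315698539 [0.659 0.208 0.102]
0.08925548393315597 [ 0.452 -0.012  0.083]
[ 0.452936   -0.01225799  0.17463285] [-2.22005762e+00 -2.22228016e+00  2.22674231e-04] 0.0852130004940644
d tool cm [-3.000e-02  1.000e-02  1.386e+01]
```

>>> step_arm --moves '[{"tx": 0, "ty": 0, "tz": 3, "rx": 0, "ry": 0, "rz": 0}, {"tx": 0, "ty": 0, "tz": 5, "rx": 0, "ry": 0, "rz": 0}, {"tx": 0, "ty": 0, "tz": 7, "rx": 0, "ry": 0, "rz": 0}, {"tx": 0, "ty": 0, "tz": 9, "rx": 0, "ry": 0, "rz": 0}, {"tx": 0, "ty": 0, "tz": 11, "rx": 0, "ry": 0, "rz": 0}, {"tx": 0, "ty": 0, "tz": 13, "rx": 0, "ry": 0, "rz": 0}, {"tx": 0, "ty": 0, "tz": 13.7, "rx": 0, "ry": 0, "rz": 0}, {"tx": 0, "ty": 0, "tz": 13.8, "rx": 0, "ry": 0, "rz": 0}, {"tx": 0, "ty": 0, "tz": 13.8, "rx": 0, "ry": 0, "rz": 0}]'

```text
time: 22.02
tool_pos: [0.4528, -0.0124, 0.037]
orientation: [-2.22, -2.222, 0.001]
ft_force: [0.4, 1.0, 0.0]
width: 0.0855
finger_force: 0.0
```

>>> step_arm --moves '[{"tx": 0, "ty": 0, "tz": 0, "rx": 0, "ry": 0, "rz": 0}, {"tx": 0, "ty": 0, "tz": 0, "rx": 0, "ry": 0, "rz": 0}, {"tx": 0, "ty": 0, "tz": 0, "rx": 0, "ry": 0, "rz": 0}, {"tx": 0, "ty": 0, "tz": 0, "rx": 0, "ry": 0, "rz": 0}, {"tx": 0, "ty": 0, "tz": 0, "rx": 0, "ry": 0, "rz": 0}, {"tx": 0, "ty": 0, "tz": 0, "rx": 0, "ry": 0, "rz": 0}, {"tx": 0, "ty": 0, "tz": 0, "rx": 0, "ry": 0, "rz": 0}, {"tx": 0, "ty": 0, "tz": 0, "rx": 0, "ry": 0, "rz": 0}, {"tx": 0, "ty": 0, "tz": 0, "rx": 0, "ry": 0, "rz": 0}]' --jaw 0

```text
time: 22.77
tool_pos: [0.4533, -0.0129, 0.0383]
orientation: [2.22, 2.221, 0.002]
ft_force: [-1.5, 2.0, 11.5]
width: 0.0621
finger_force: 62.8
```

Run:
```python
from h import *
a=shot("top","a7.png")["image"][100:330,190:450]; b=shot("side","b7.png")["image"][110:340,300:560]
cv2.imwrite('pics/c7.png',cv2.resize(np.hstack([a,b])[:,:,::-1],None,fx=1.5,fy=1.5))
```

```text
(no output)
```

View pics/c7.png

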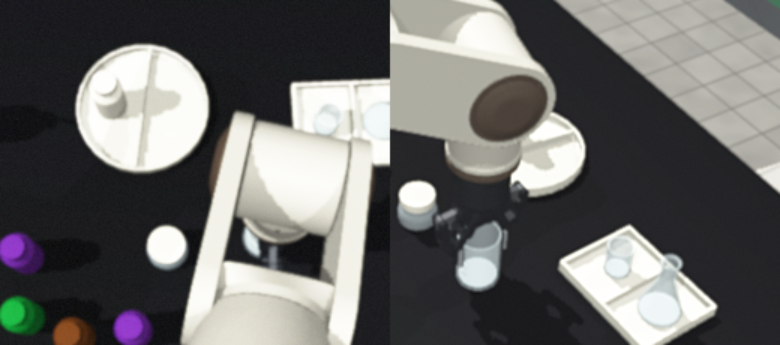

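The bottle stands upright in the left half of the round tray, at top crop pixel (108,97). The large beaker is gripped.

>>> step_arm --moves '[{"tx": 0, "ty": 0, "tz": -1, "rx": 0, "ry": 0, "rz": 0}, {"tx": 0, "ty": 0, "tz": -3.5, "rx": 0, "ry": 0, "rz": 0}, {"tx": 0, "ty": 0, "tz": -6, "rx": 0, "ry": 0, "rz": 0}, {"tx": 1, "ty": 2, "tz": -7, "rx": 0, "ry": 0, "rz": 0}, {"tx": 3, "ty": 5, "tz": -7, "rx": 0, "ry": 0, "rz": 0}, {"tx": 5, "ty": 8, "tz": -7, "rx": 0, "ry": 0, "rz": 0}, {"tx": 7.5, "ty": 11, "tz": -7, "rx": 0, "ry": 0, "rz": 0}, {"tx": 10, "ty": 14, "tz": -7, "rx": 0, "ry": 0, "rz": 0}, {"tx": 12, "ty": 17, "tz": -7, "rx": 0, "ry": 0, "rz": 0}, {"tx": 13.4, "ty": 18.8, "tz": -7, "rx": 0, "ry": 0, "rz": 0}, {"tx": 13.8, "ty": 19.3, "tz": -7, "rx": 0, "ry": 0, "rz": 0}, {"tx": 13.8, "ty": 19.3, "tz": -7, "rx": 0, "ry": 0, "rz": 0}]'

```text
time: 23.87
tool_pos: [0.6462, 0.1262, 0.1072]
orientation: [2.22, 2.223, 0.0]
ft_force: [-1.2, -0.8, -1.1]
width: 0.0617
finger_force: 65.5
```

>>> step_arm --moves '[{"tx": 0, "ty": 0, "tz": 1, "rx": 0, "ry": 0, "rz": 0}, {"tx": 0, "ty": 0, "tz": 2, "rx": 0, "ry": 0, "rz": 0}, {"tx": 0, "ty": 0, "tz": 2, "rx": 0, "ry": 0, "rz": 0}, {"tx": 0, "ty": 0, "tz": 2, "rx": 0, "ry": 0, "rz": 0}]'

```text
time: 24.2
tool_pos: [0.6445, 0.1246, 0.0862]
orientation: [-2.221, -2.22, 0.002]
ft_force: [0.3, 0.1, -0.1]
width: 0.0616
finger_force: 65.5
```

Run:
```python
from h import *
b=shot("side","b8.png"); s=r.sense(); print(s["tool_pos"],s["orientation"],s["width"],s["ft_force"])
cv2.imwrite('pics/c8.png',cv2.resize(b["image"][100:300,280:520,::-1],None,fx=2.5,fy=2.5))
```

```text
[0.6449727  0.12471032 0.08682909] [-2.22151518e+00 -2.22103800e+00  7.40373988e-04] 0.06204284853783766 [ 0.57832494 -0.3574266  -0.32416869]
```

View pics/c8.png

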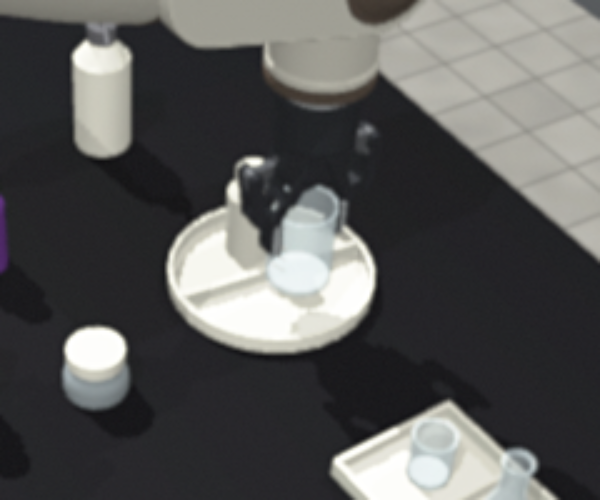

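The beaker is held upright over the near bay (crop pixel (303,240)), clear of the bottle. Lowering.

>>> step_arm --moves '[{"tx": 0, "ty": 0, "tz": 1.5, "rx": 0, "ry": 0, "rz": 0}, {"tx": 0, "ty": 0, "tz": 2.7, "rx": 0, "ry": 0, "rz": 0}, {"tx": 0, "ty": 0, "tz": 3.5, "rx": 0, "ry": 0, "rz": 0}, {"tx": 0, "ty": 0, "tz": 3.9, "rx": 0, "ry": 0, "rz": 0}, {"tx": 0, "ty": 0, "tz": 4.1, "rx": 0, "ry": 0, "rz": 0}, {"tx": 0, "ty": 0, "tz": 4.2, "rx": 0, "ry": 0, "rz": 0}, {"tx": 0, "ty": 0, "tz": 4.3, "rx": 0, "ry": 0, "rz": 0}, {"tx": 0, "ty": 0, "tz": 4.3, "rx": 0, "ry": 0, "rz": 0}]'

```text
time: 24.92
tool_pos: [0.6456, 0.1253, 0.0441]
orientation: [2.221, 2.222, 0.0]
ft_force: [-0.5, 0.3, -0.5]
width: 0.0619
finger_force: 65.5
```

>>> step_arm --moves '[{"tx": 0, "ty": 0, "tz": 0.05, "rx": 0, "ry": 0, "rz": 0}, {"tx": 0, "ty": 0, "tz": 0.1, "rx": 0, "ry": 0, "rz": 0}, {"tx": 0, "ty": 0, "tz": 0.1, "rx": 0, "ry": 0, "rz": 0}, {"tx": 0, "ty": 0, "tz": 0.1, "rx": 0, "ry": 0, "rz": 0}]'

```text
time: 25.25
tool_pos: [0.6455, 0.1253, 0.0429]
orientation: [2.221, 2.222, -0.0]
ft_force: [0.5, -0.1, -0.5]
width: 0.0619
finger_force: 65.5
```

>>> step_arm --moves '[{"tx": 0, "ty": 0, "tz": 0.05, "rx": 0, "ry": 0, "rz": 0}, {"tx": 0, "ty": 0, "tz": 0.1, "rx": 0, "ry": 0, "rz": 0}, {"tx": 0, "ty": 0, "tz": 0.1, "rx": 0, "ry": 0, "rz": 0}, {"tx": 0, "ty": 0, "tz": 0.1, "rx": 0, "ry": 0, "rz": 0}]'

```text
time: 25.58
tool_pos: [0.6456, 0.1253, 0.0424]
orientation: [2.221, 2.222, 0.0]
ft_force: [-2.6, -0.3, 5.5]
width: 0.062
finger_force: 66.1
```

>>> step_arm --moves '[{"tx": 0, "ty": 0, "tz": 0.0, "rx": 0, "ry": 0, "rz": 0}, {"tx": 0, "ty": 0, "tz": 0.0, "rx": 0, "ry": 0, "rz": 0}, {"tx": 0, "ty": 0, "tz": 0, "rx": 0, "ry": 0, "rz": 0}, {"tx": 0, "ty": 0, "tz": 0, "rx": 0, "ry": 0, "rz": 0}, {"tx": 0, "ty": 0, "tz": 0, "rx": 0, "ry": 0, "rz": 0}, {"tx": 0, "ty": 0, "tz": -1, "rx": 0, "ry": 0, "rz": 0}, {"tx": 0, "ty": 0, "tz": -3, "rx": 0, "ry": 0, "rz": 0}, {"tx": 0, "ty": 0, "tz": -6, "rx": 0, "ry": 0, "rz": 0}, {"tx": 0, "ty": 0, "tz": -9, "rx": 0, "ry": 0, "rz": 0}, {"tx": 0, "ty": 0, "tz": -12, "rx": 0, "ry": 0, "rz": 0}, {"tx": 0, "ty": 0, "tz": -15, "rx": 0, "ry": 0, "rz": 0}, {"tx": 0, "ty": 0, "tz": -15, "rx": 0, "ry": 0, "rz": 0}]' --jaw 100

```text
time: 26.58
tool_pos: [0.6472, 0.1254, 0.1995]
orientation: [2.217, 2.218, 0.01]
ft_force: [1.4, 0.2, 1.3]
width: 0.0857
finger_force: 0.0
```

>>> step_arm --moves '[{"tx": -4, "ty": -25, "tz": 0, "rx": 0, "ry": 0, "rz": 0}, {"tx": -4, "ty": -25, "tz": 0, "rx": 0, "ry": 0, "rz": 0}, {"tx": -4, "ty": -25, "tz": 0, "rx": 0, "ry": 0, "rz": 0}, {"tx": -4, "ty": -25, "tz": 0, "rx": 0, "ry": 0, "rz": 0}, {"tx": -4, "ty": -25, "tz": 0, "rx": 0, "ry": 0, "rz": 0}, {"tx": -4, "ty": -25, "tz": 0, "rx": 0, "ry": 0, "rz": 0}, {"tx": -4, "ty": -25, "tz": 0, "rx": 0, "ry": 0, "rz": 0}, {"tx": -4, "ty": -25, "tz": 0, "rx": 0, "ry": 0, "rz": 0}, {"tx": -4, "ty": -25, "tz": 0, "rx": 0, "ry": 0, "rz": 0}, {"tx": -4, "ty": -25, "tz": 0, "rx": 0, "ry": 0, "rz": 0}]'

```text
time: 27.42
tool_pos: [0.3965, 0.0852, 0.1922]
orientation: [2.221, 2.222, 0.0]
ft_force: [0.4, 1.1, 0.5]
width: 0.085
finger_force: 0.0
```

Run:
```python
from h import *
a=shot("top","a9.png")["image"][100:350,140:500]; b=shot("side","b9.png")["image"][100:350,230:550]
cv2.imwrite('pics/c9.png',cv2.resize(np.hstack([a,b])[:,:,::-1],None,fx=1.17,fy=1.17))
print(r.sense()["tool_pos"])
```

```text
[0.39626835 0.08523721 0.19162476]
```

View pics/c9.png

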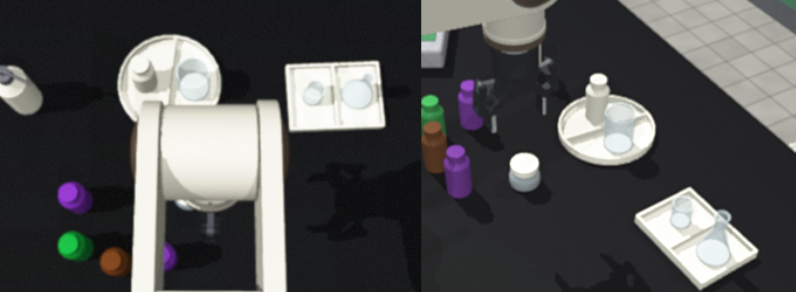

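All four items stand upright, one on each side of each partition: bottle and large beaker at side crop (598,98) and (618,128), small beaker and flask at (682,210) and (714,240). The bystanders haven't moved. Handing in.

```bash
python3 -c "
from workcell import r
print(r.hand_in())"
```

```text
the job is handed in; nothing more can be done
None
```

Both kits are made up and the job is handed in at about 27 s: flask and small beaker in the oblong tray, sample bottle and large beaker in the round tray, with all four upright and the jar and wash bottle left where they stood.

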